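Hold the tea strainer over the mug

TASK

Get the blue mug ready for tea to be poured: first take the wooden honey dipper out of it and stand the dipper, head down, all the way in its narrow terracotta pot. Then take the tea strainer by its red handle off its rest, lift it over the row of jars and bottles, and hold it level and centred over the blue mug with its underside about 1 to 2 cm above the rim; it must never touch the mug, and you finish while still holding it there, perfectly still. Leave the blue mug where it stands and do not shift or knock over the other things on the table.

Things in the scene. Friction and masses are not known exactly. Their poses are not given: they have to be found in the camera images.
- blue_mug: Blue ceramic mug, loose, 0.3 kg, 95 mm high, mouth 88 mm across outside (wall 4 mm), with a handle that sticks out about 35 mm at its own +y. Origin: centre of its underside on the table; z up. One of two mugs; the honey dipper stands in this one at the start.
- blue_mug_top (a point): Centre of the blue mug's mouth, level with the rim, 95 mm above the table.
- dipper: Pale wooden honey dipper, loose, about 50 g, 175 mm long, upright on its grooved head in the blue mug, up to 10 mm off centre. Head 26 mm across, 45 mm long, tapering by 56 mm into a plain round stem 12 mm across that runs to the top end. Origin: centre of the flat underside of the head; z along the stem to the top end.
- dipper_grip (a point): Point on the dipper's stem axis 145 mm above the underside of its head (30 mm below the top end): a good place to grip it.
- dipper_pot: Narrow terracotta pot, loose, 0.45 kg, 102 mm high: round foot 76 mm across and 8 mm thick, then an upright tube 50 mm across outside with a bore of 36 mm diameter. Origin: centre of its underside on the table.
- pot_in (a point): Centre of the pot's inner floor, 12 mm above the table (90 mm below its rim).
- pot_rim (a point): Centre of the pot's mouth, level with its rim, 102 mm above the table.
- strainer: Steel tea strainer, loose, about 70 g: bowl 36 mm deep, 73 mm across at the rim, 40 mm across at its flat underside; red straight handle along its own -x: a bar 12 mm wide (y), 10 mm high (z), 48 to 140 mm from the bowl axis, its middle 36 mm above the underside. Origin: centre of the bowl underside; z up. It starts level on its rest.
- strainer_grip (a point): Middle of the handle bar, 70 mm from the bowl's axis towards the handle's end, 36 mm above the bowl's underside (50 mm above the table at the start): a good place to grip it.
- strainer_rest: Dark wooden rest fixed to the table: board 190 mm long (x, from -150 to +40 mm), 70 mm wide, 14 mm thick, on which the strainer's bowl stands; a small post with a forked top, 118 to 132 mm from the origin along -x, holds the handle's end. Fork cheeks end 54 mm above the table. Origin: on the table below the bowl's axis.
- white_mug: Bystander: white mug of the same shape as the blue one, empty, loose. Origin: centre of its underside.
- sugar_jar: Bystander: white jar with steel lid, 80 mm across, 150 mm high, loose; in the row between the strainer and the mugs. Origin: centre of its underside.
- juice_bottle: Bystander: orange juice bottle, 72 mm across, 190 mm high, loose; in the row between the strainer and the mugs, its tallest thing. Origin: centre of its underside.
- pepper_mill: Bystander: dark wooden pepper mill, 56 mm across, 168 mm high, loose; in the row between the strainer and the mugs. Origin: centre of its underside.
- jam_jar: Bystander: red jam jar, 66 mm across, 85 mm high, loose, beyond the strainer. Origin: centre of its underside.
Things that resemble listed ones, but are neither listed nor needed, are in the scene too. There is more than one size of the strainer; the one meant has the size given above.

How it is judged:
By the outcome, as a careful person would: the job done as asked, in the order asked, and still so for the second after the job is handed in, while the arm keeps its last pose, push and grip.
It also fails if it takes over 64 s, if anything falls off the work surface, if the arm or the gripper's body presses on something with over 40 N, if the wrist force passes 120 N, or if a joint passes its speed limit or range.

ROBOT

A 6-joint arm with a two-finger parallel gripper is mounted at the origin on the work surface. World frame = base frame: x ahead of the robot, y to its left, z up, the work surface at z = 0. Lengths are in m, angles in degrees, forces in N, time in s.
With the tool pointing down it reaches from about 0.375 to 0.9 m from the base axis. Payload 3.1 kg.
Tool frame: the origin (TCP) lies at the very end of the fingers, on their centre line; the grasp point (between the pads) lies 19 mm behind it (bot.tcp_to_grasp is the distance from the TCP to the grasp point, in m); z points along the fingers, y is the line along which they close (so a half turn about z gives the same grasp; the last joint's range is limited). The gripper opens to 87 mm and grips with 3 to 60 N. Pads are 19 mm wide; open, the fingers measure 117 mm over their backs; the gripper's body (75 mm by 190 mm) begins 51 mm behind the grasp point.
Start: joints at [53.6, 30.224, 82.088, -0, 67.689, -10.227], TCP at [0.276, 0.561, 0.223] pointing down, gripper open.
Joint ranges: [-176.69, 176.69], [-43.24, 126.21], [12.49, 139.97], [-82, 262], [0, 151.66], [-163.58, 163.58]. Speed limits (degrees/s): [159.86, 159.86, 180, 180, 180, 180].

INTERFACE

Orientations are given as a 3x3 rotation matrix whose columns are the frame's x, y, z axes.
In Python, from rig import telemetry, capture, camera_info, job, bot gives the robot as it stands. The module is installed in compiled form; this text tells all that it offers.
- The arm moves only by the tool carry_out, never from a script. Its argument "deltas" is a list that holds one entry, the list of rows, each a list of 7 numbers: the shift along the tool's x, y, z scaled (see below), then the turn, a rotation vector about the tool's x, y, z scaled (see below), then the closure, from -1 (fully open) to 1 (shut). In form: [[[dx, dy, dz, ax, ay, az, claw], ...]]. A call has exactly 10 rows; each row is the pose to reach, as a shift and turn from the pose commanded when the call began, along the tool's axes at that moment, turning the shorter way round; what a row does not reach only later rows make up. The controller multiplies each number of a shift by 15 cm and each number of a turn by 360 degrees. A row lasts 1/12 s, in which the tool goes at most 41.7 mm and 7.16 degrees, less where a joint would pass 70% of its speed; a pose out of reach is approached as far as the arm can. A call with a number of a shift or a turn outside -1 to 1 is refused whole. A call with a gripper value outside its range is refused whole. The fingers move at their own pace and stop on an object; the grip force is fixed at half the most. Time passes only in rows, so rows that repeat a pose let the fingers close, or fill a call up. It gives the time, the measured TCP pose, the force, the opening and the grip force at its end, in the units of the state.
- telemetry.read_state(): the state, without advancing time (a new reading comes with each control period).
- capture(name): name is "side" or "top" or "wrist"; returns the picture (400x640x3 uint8, red, green, blue); there is no depth.
- camera_info(name): a dict with "mtx" (3x3 intrinsics, pixels), "cam_to_world" (4x4, takes a point from camera to world coordinates); the wrist camera has in their place "T_tool_cam" (4x4, takes a point from camera to tool coordinates, whose origin is the TCP and whose axes are the flange's). Camera axes: x right, y down, z forward; pixel columns grow to the right and rows downward; lengths in m; the calibration is good to about 2 mm. A picture is of the moment at which its call begins: read the wrist's pose just before it. camera_info takes no time and is no camera call.
- job.hand_in(): hands the job in; it is judged then, once.
The state is a dict: "time_s": time; "joint_positions": joint angles; "qvel": joint speeds; "tau": joint torques, N m; "position": TCP position; "tcp_rot": TCP orientation; "force": force on the tool from outside, world axes, zero at the start; "moment": the same for the moment, N m; "opening": opening from 0.0 (shut) to 1.0 (fully open); "grasp_force": force on a finger pad.
Only numpy, scipy, OpenCV 4.12 (cv2) and the standard library are available. Lean on these libraries where they do the work, as an engineer would, in place of code of your own. Each camera call takes 0.05 s, during which the arm holds its last target. There are 200 camera calls.

## Working session

There is one attempt and no reset: what is moved stays moved. The work goes in short steps, Python scripts to look and compute and a tool call to move; the robot and the scene stay as the last step left them, time stands still between calls to the robot, and variables do not carry over. Pictures are saved under pics/ and viewed, at most 10 in all, crops included, and the job is handed in when it is done.

Besides the shell and the picture viewer there is one more tool, called after "Emit:" by a JSON object that holds its "method" and its "body", one argument or row to a line. carry_out: Moves the arm, as the interface text tells. Its arguments: {"type":"object","properties":{"deltas":{"type":"array","items":{"type":"array","items":{"type":"array","items":{"type":"number"}}}}},"required":["deltas"]}

```bash
mkdir -p pics
python3 - <<'E'
from rig import telemetry, capture, camera_info, job, bot
import cv2,numpy as np
s=telemetry.read_state();print(s['time_s'],s['position'],s['tcp_rot'],s['opening'])
for n in ['side','top','wrist']:
    cv2.imwrite(f'pics/{n}0.png',capture(n)[:,:,::-1])
    i=camera_info(n);print(n,{k:np.round(v,4).tolist() for k,v in i.items() if k in('mtx','cam_to_world','T_tool_cam')})
E
```

```text
0.0 [0.27520369 0.56033125 0.22157948] [[-8.97480213e-01  4.41052894e-01 -1.26975980e-03]
 [ 4.41054573e-01  8.97478555e-01 -1.76251421e-03]
 [ 3.62220197e-04 -2.14185500e-03 -9.99997641e-01]] 0.9999099689254163
side {'mtx': [[401.5835, 0.0, 314.0868], [0.0, 401.5835, 193.5138], [0.0, 0.0, 1.0]], 'cam_to_world': [[-0.9977, -0.0519, 0.0443, 0.4287], [-0.0671, 0.6247, -0.7779, 0.8462], [0.0127, -0.7791, -0.6268, 0.8101], [0.0, 0.0, 0.0, 1.0]]}
top {'mtx': [[452.141, 0.0, 318.0813], [0.0, 452.141, 193.2832], [0.0, 0.0, 1.0]], 'cam_to_world': [[0.006, -0.9989, 0.0475, 0.3806], [-1.0, -0.0056, 0.0082, -0.0187], [-0.0079, -0.0475, -0.9988, 1.376], [0.0, 0.0, 0.0, 1.0]]}
wrist {'mtx': [[310.5825, 0.0, 320.2191], [0.0, 310.5825, 200.4074], [0.0, 0.0, 1.0]], 'T_tool_cam': [[-0.0006, -0.9529, -0.3034, 0.0836], [1.0, -0.0004, -0.0006, 0.0008], [0.0004, -0.3034, 0.9529, -0.1616], [0.0, 0.0, 0.0, 1.0]]}
```

View pics/top0.png

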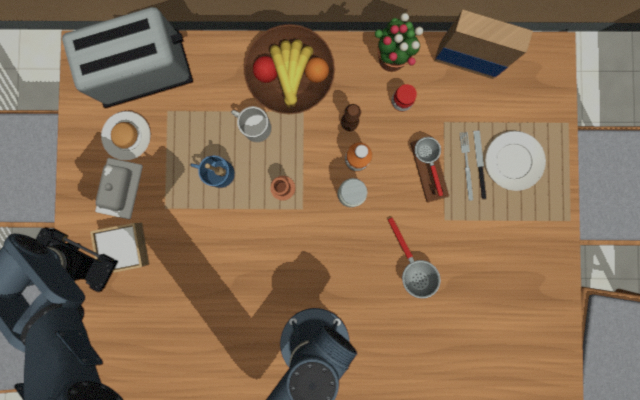

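View pics/side0.png

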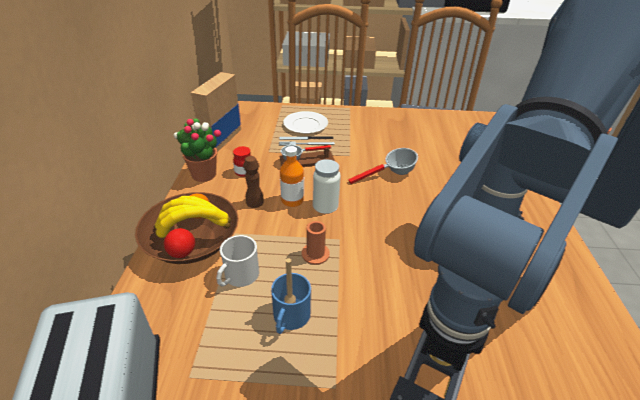

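The top view shows the blue mug with the dipper at (214,171), the pot at (282,187), and the right-size strainer bowl at (428,150) with its red handle running to (437,192) on the rest. The jars stand at (353,193), (359,155) and (351,117). The strainer at (421,279) is larger and lies off any rest, so it's a decoy. The side view shows the dipper stem from (289,262) down to (290,300), and the pot mouth at (316,227).

```bash
cat > h.py <<'E'
from rig import telemetry, capture, camera_info, job, bot
import cv2,numpy as np
def ray(n,uv,st=None):
    i=camera_info(n)
    if n=='wrist':
        st=st or telemetry.read_state();T=np.eye(4);T[:3,:3]=st['tcp_rot'];T[:3,3]=st['position'];M=T@np.array(i['T_tool_cam'])
    else: M=np.array(i['cam_to_world'])
    d=M[:3,:3]@np.linalg.inv(i['mtx'])@np.array([uv[0],uv[1],1.]);return M[:3,3],d
def plane(n,uv,z,st=None):
    o,d=ray(n,uv,st);return o+d*(z-o[2])/d[2]
def tri(*rs):
    A=0;b=0
    for o,d in rs:
        d=d/np.linalg.norm(d);P=np.eye(3)-np.outer(d,d);A=A+P;b=b+P@o
    x=np.linalg.solve(A,b);return x,[round(float(np.linalg.norm(np.cross(x-o,d/np.linalg.norm(d)))),4) for o,d in rs]
def blobs(hsv,lo,hi,roi,amin=15):
    x0,y0,x1,y1=roi;m=np.zeros(hsv.shape[:2],np.uint8);m[y0:y1,x0:x1]=cv2.inRange(hsv,lo,hi)[y0:y1,x0:x1]
    return [c for c in cv2.findContours(m,cv2.RETR_EXTERNAL,cv2.CHAIN_APPROX_NONE)[0] if cv2.contourArea(c)>=amin]
E
python3 - <<'E'
from h import *
np.set_printoptions(precision=4,suppress=True)
for n,rois in {'top':dict(blue=(180,145,245,195),pot=(262,170,305,205),red=(415,140,460,205),white=(225,100,280,145)),'side':dict(blue=(260,260,320,340),pot=(295,215,335,268),red=(275,135,335,168))}.items():
    im=cv2.imread(f'pics/{n}0.png');h=cv2.cvtColor(im,cv2.COLOR_BGR2HSV)
    for k,r in rois.items():
        lo,hi={'blue':((100,120,30),(125,255,255)),'pot':((0,130,60),(9,220,255)),'red':((0,200,90),(4,255,255)),'white':((0,0,110),(180,40,255))}[k]
        for c in blobs(h,lo,hi,r):
            print(n,k,cv2.contourArea(c),cv2.boundingRect(c),np.array(cv2.minAreaRect(c)[0]),cv2.minAreaRect(c)[1:])
im=cv2.imread('pics/top0.png')
a=cv2.resize(im[140:215,180:310],None,fx=6,fy=6,interpolation=cv2.INTER_CUBIC)
cv2.imwrite('pics/c1.png',a)
a=cv2.resize(im[95:215,330:460],None,fx=5,fy=5,interpolation=cv2.INTER_CUBIC)
b=cv2.imread('pics/side0.png');
cv2.imwrite('pics/c2.png',a)
E
```

```text
top pot 37.0 (274, 179, 12, 13) [279.5 185.5] ((12.727920532226562, 9.899494171142578), 45.0)
top white 790.0 (232, 106, 39, 35) [252.0589 124.2353] ((35.41019821166992, 33.469913482666016), 75.96376037597656)
side blue 1411.5 (272, 274, 38, 59) [290.5 303. ] ((58.0, 37.0), 90.0)
side pot 234.0 (304, 222, 22, 38) [314.5 240.5] ((37.0, 21.0), 90.0)
side red 21.5 (306, 145, 24, 5) [317.5041 147.5257] ((2.6513638496398926, 23.18643569946289), 81.02737426757812)
```

View pics/c1.png

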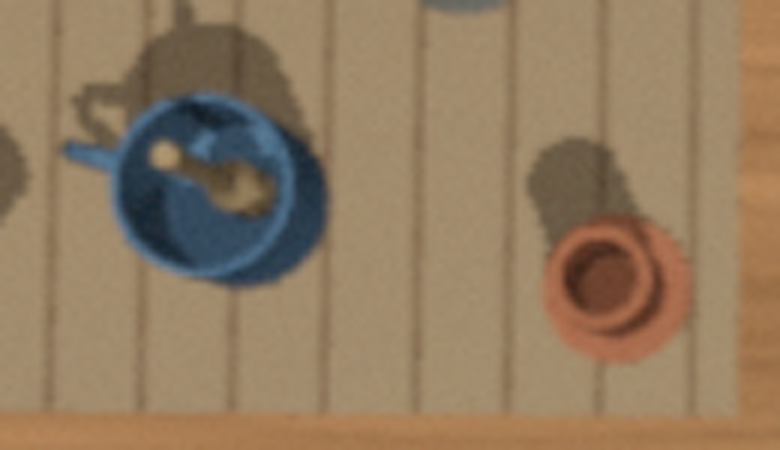

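View pics/c2.png

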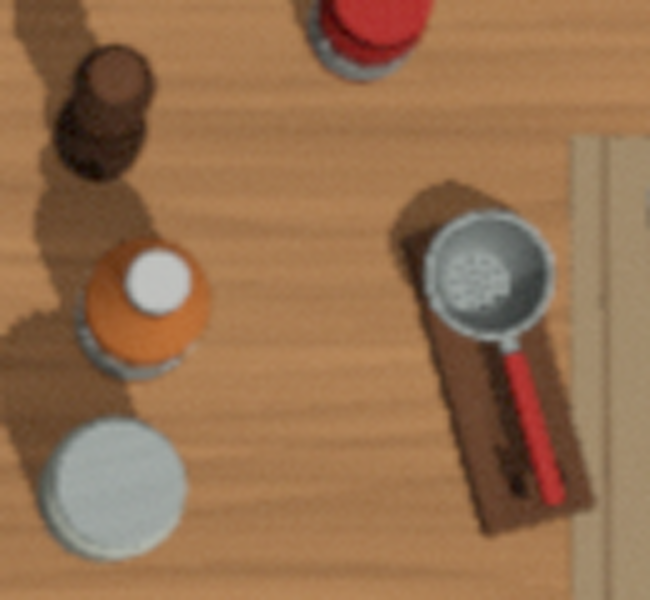

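The crops show, in full-picture pixels of the top view: mug rim centre (213.6,170.5), dipper top end (207.3,165.4), pot mouth centre (280.3,185.6), and strainer rim centre (427.4,149.6). The strainer's red handle runs from (432.0,165.6) to (440.6,194.6).

Run:
```python
from h import *
np.set_printoptions(precision=4,suppress=True)
P=lambda uv,z:print(uv,plane('top',uv,z))
for nm,uv,z in [('mug',(213.6,170.5),.095),('dtop',(207.3,165.4),.18),('pot',(280.3,185.6),.102),('potfoot',(282.6,187.6),.0),('bowl',(427.4,149.6),.05),('h0',(432,165.6),.05),('h1',(440.6,194.6),.05),('sugar',(352.8,192.5),.15),('bottle',(361.5,151),.19),('mill',(353,109.5),.168)]:
    print(nm,plane('top',uv,z))
b=cv2.imread('pics/side0.png')
A=cv2.resize(b[210:345,225:345],None,fx=4.4,fy=4.4,interpolation=cv2.INTER_CUBIC)
cv2.imwrite('pics/c3.png',A)
```

```text
mug [0.5048 0.2898 0.095 ]
dtop [0.5101 0.2864 0.18  ]
pot [0.4623 0.0986 0.102 ]
potfoot [0.4628 0.101  0.    ]
bowl [ 0.5742 -0.3289  0.05  ]
h0 [ 0.527  -0.3421  0.05  ]
h1 [ 0.4418 -0.3667  0.05  ]
sugar [ 0.4415 -0.1028  0.15  ]
bottle [ 0.5492 -0.1227  0.19  ]
mill [ 0.6648 -0.1016  0.168 ]
```

View pics/c3.png

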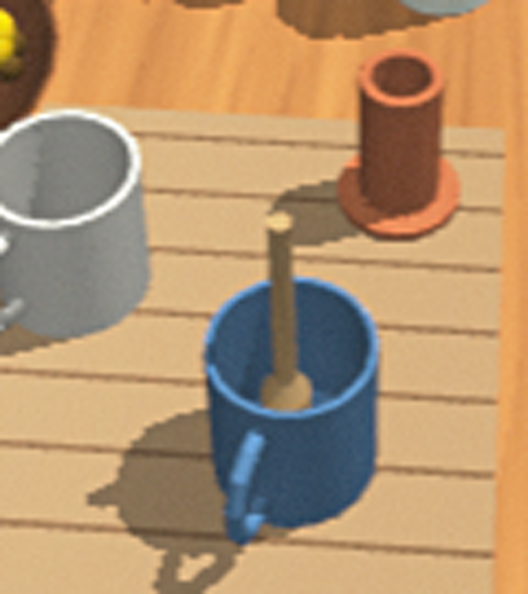

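The side crop shows the dipper top end at (288.4,260.4), the pot mouth centre at (315.9,228.0) and the mug mouth centre at (291.4,288.9). Next I triangulate heights and work out the first move.

```bash
cat >> h.py <<'E'
def go(p,yaw=None):
    """scaled tool-frame shift to TCP target p (measured pose as start), and turn to y-axis yaw with tool down"""
    s=telemetry.read_state();R=np.array(s['tcp_rot']);d=R.T@(np.array(p)-s['position'])/.15
    from scipy.spatial.transform import Rotation as Ro
    t=np.zeros(3)
    if yaw is not None:
        y=np.radians(yaw);T=np.array([[-np.sin(y),np.cos(y),0],[np.cos(y),np.sin(y),0],[0,0,-1]]);t=Ro.from_matrix(R.T@T).as_rotvec()/2/np.pi
    print('t',round(s['time_s'],2),'pos',np.round(s['position'],4),'shift',np.round(d,4),'turn',np.round(t,4))
E
python3 - <<'E'
from h import *
np.set_printoptions(precision=4,suppress=True)
for nm,a,b in [('dtop',(207.3,165.4),(288.4,260.4)),('pot',(280.3,185.6),(315.9,228)),('mug',(213.6,170.5),(291.4,288.9))]:
    print(nm,*tri(ray('top',a),ray('side',b)))
go([.51,.286,.25],63.8)
E
```

```text
dtop [0.5111 0.2871 0.1776] [0.0007, 0.0007]
pot [0.4639 0.0993 0.095 ] [0.0012, 0.0012]
mug [0.5062 0.2912 0.0894] [0.0008, 0.0008]
t 0.15 pos [0.2753 0.5605 0.2218] shift [-2.2111 -0.9523 -0.1869] turn [-0.0003 -0.      0.0001]
```

Emit:
{"method": "carry_out", "body": {
  "deltas": [
    [[-0.1, -0.04, -0.02, 0, 0, 0, -1], [-0.2, -0.08, -0.04, 0, 0, 0, -1], [-0.3, -0.13, -0.06, 0, 0, 0, -1], [-0.4, -0.17, -0.08, 0, 0, 0, -1], [-0.5, -0.22, -0.1, 0, 0, 0, -1], [-0.6, -0.26, -0.12, 0, 0, 0, -1], [-0.7, -0.3, -0.14, 0, 0, 0, -1], [-0.8, -0.34, -0.16, 0, 0, 0, -1], [-0.9, -0.39, -0.18, 0, 0, 0, -1], [-1, -0.43, -0.18, 0, 0, 0, -1]]
  ]
}}

```text
time_s: 0.98
position: [0.3822, 0.4362, 0.2499]
tcp_rot: [[-0.897, 0.441, 0.0], [0.441, 0.897, 0.0], [-0.0, 0.0, -1.0]]
force: [0.9, -0.8, -0.9]
opening: 1.0
grasp_force: 0.0
```

Emit:
{"method": "carry_out", "body": {
  "deltas": [
    [[-0.1, -0.04, 0, 0, 0, 0, -1], [-0.2, -0.08, 0, 0, 0, 0, -1], [-0.3, -0.13, 0, 0, 0, 0, -1], [-0.4, -0.17, 0, 0, 0, 0, -1], [-0.5, -0.22, 0, 0, 0, 0, -1], [-0.6, -0.26, 0, 0, 0, 0, -1], [-0.7, -0.3, 0, 0, 0, 0, -1], [-0.8, -0.34, 0, 0, 0, 0, -1], [-0.9, -0.39, 0, 0, 0, 0, -1], [-0.95, -0.43, 0, 0, 0, 0, -1]]
  ]
}}

```text
time_s: 1.82
position: [0.4824, 0.3149, 0.2492]
tcp_rot: [[-0.897, 0.442, 0.0], [0.442, 0.897, -0.001], [-0.001, -0.0, -1.0]]
force: [0.3, 0.2, 0.1]
opening: 0.997
grasp_force: 0.0
```

Run:
```python
from h import *
import json
s=telemetry.read_state();im=capture('wrist')[:,:,::-1];cv2.imwrite('pics/w1.png',im)
json.dump({k:np.array(s[k]).tolist() for k in('position','tcp_rot')},open('w1.json','w'))
print(s['qvel'])
go([.51,.286,.25],63.8)
```

```text
[-10.74423432  -1.90593516   3.27282169   0.97620943  -0.70024696
 -10.89229841]
t 1.87 pos [0.4826 0.3137 0.2492] shift [-0.2458 -0.0847 -0.0051] turn [-0.0002  0.0001 -0.0002]
```

View pics/w1.png

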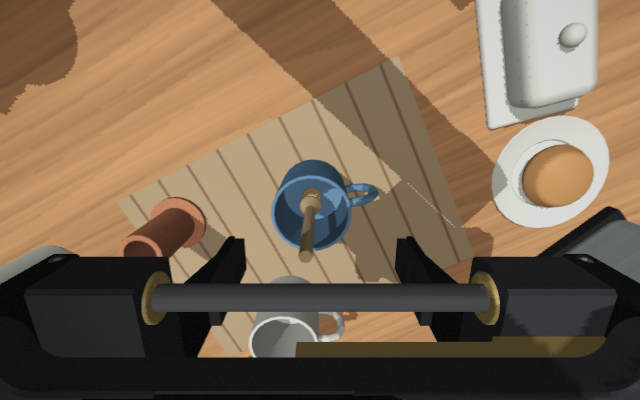

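The wrist view shows the dipper's top end at (306,257), the mug rim centred near (312,212), and the pot's tilted mouth at about (144,246). The arm was still coasting, so I move over the dipper and let it settle before measuring.

Emit:
{"method": "carry_out", "body": {
  "deltas": [
    [[-0.03, -0.01, 0, 0, 0, 0, -1], [-0.06, -0.02, 0, 0, 0, 0, -1], [-0.09, -0.03, 0, 0, 0, 0, -1], [-0.12, -0.04, 0, 0, 0, 0, -1], [-0.15, -0.05, 0, 0, 0, 0, -1], [-0.18, -0.06, 0, 0, 0, 0, -1], [-0.2, -0.07, 0, 0, 0, 0, -1], [-0.2, -0.07, 0, 0, 0, 0, -1], [-0.2, -0.07, 0, 0, 0, 0, -1], [-0.2, -0.07, 0, 0, 0, 0, -1]]
  ]
}}

```text
time_s: 2.7
position: [0.5034, 0.2935, 0.2495]
tcp_rot: [[-0.897, 0.441, -0.0], [0.441, 0.897, 0.0], [0.0, -0.0, -1.0]]
force: [0.1, -0.2, 0.1]
opening: 0.997
grasp_force: 0.0
```

Run:
```python
from h import *
s=telemetry.read_state();im=capture('wrist')[:,:,::-1];cv2.imwrite('pics/w2.png',im)
print(np.abs(s['qvel']).max())
np.set_printoptions(precision=4,suppress=True)
h=cv2.cvtColor(im,cv2.COLOR_BGR2HSV)
# expected projection of dipper top and mug rim
def proj(p):
    i=camera_info('wrist');T=np.eye(4);T[:3,:3]=s['tcp_rot'];T[:3,3]=s['position'];q=np.linalg.inv(T@np.array(i['T_tool_cam']))@np.append(p,1);u=np.array(i['mtx'])@q[:3];return u[:2]/u[2]
print('exp dtop',proj([.5111,.2871,.178]),'mug',proj([.506,.291,.095]),'pot',proj([.4635,.099,.102]))
bl=cv2.inRange(h,(100,80,30),(125,255,255))
c=max(cv2.findContours(bl,cv2.RETR_EXTERNAL,cv2.CHAIN_APPROX_NONE)[0],key=cv2.contourArea);print('blue',cv2.boundingRect(c))
go([.511,.287,.131],63.8)
cv2.imwrite('pics/w2c.png',cv2.resize(im[120:320,220:420],None,fx=3,fy=3,interpolation=cv2.INTER_CUBIC))
```

```text
0.15610463210659212
exp dtop [316.5282 223.001 ] mug [318.6164 188.1295] pot [141.6223 231.551 ]
blue (280, 138, 108, 88)
t 2.75 pos [0.5034 0.2936 0.2495] shift [-0.065  -0.017   0.7903] turn [ 0.     -0.      0.0001]
```

View pics/w2c.png

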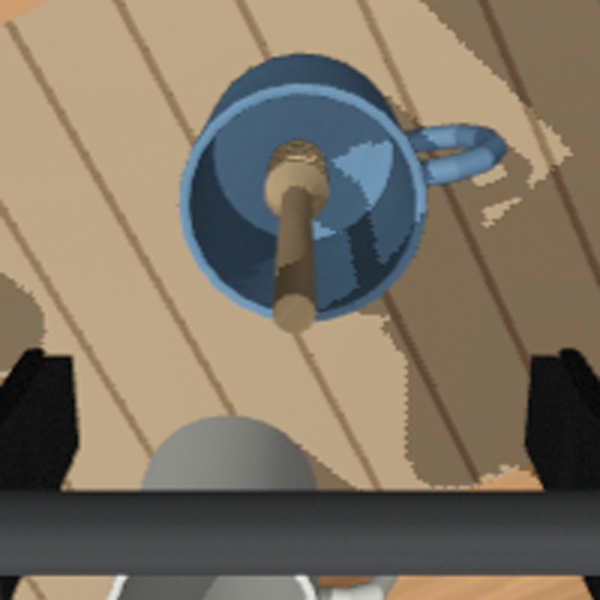

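The crop shows the dipper's top end at (318.3,224.0) and the mug rim centre at about (321.2,187.3), within 3 px of the prediction. I refine using rays from top, side and wrist.

Run:
```python
from h import *
np.set_printoptions(precision=4,suppress=True)
d=tri(ray('top',(207.3,165.4)),ray('side',(288.4,260.4)),ray('wrist',(318.3,224)));m=tri(ray('top',(213.6,170.5)),ray('side',(291.4,288.9)),ray('wrist',(321.2,187.3)))
print(d,m,plane('wrist',(318.3,224),.179),plane('wrist',(321.2,187.3),.095))
go([d[0][0],d[0][1],.131],63.8)
```

```text
(array([0.5115, 0.2875, 0.1781]), [0.0013, 0.0002, 0.0011]) (array([0.5066, 0.2921, 0.0899]), [0.0016, 0.0005, 0.0016]) [0.5122 0.2882 0.179 ] [0.5064 0.2939 0.095 ]
t 2.75 pos [0.5034 0.2936 0.2495] shift [-0.0664 -0.0124  0.7903] turn [ 0.     -0.      0.0001]
```

Emit:
{"method": "carry_out", "body": {
  "deltas": [
    [[-0.03, -0.01, 0.06, 0, 0, 0, -1], [-0.067, -0.01, 0.14, 0, 0, 0, -1], [-0.067, -0.01, 0.24, 0, 0, 0, -1], [-0.067, -0.01, 0.34, 0, 0, 0, -1], [-0.067, -0.01, 0.44, 0, 0, 0, -1], [-0.067, -0.01, 0.54, 0, 0, 0, -1], [-0.067, -0.01, 0.64, 0, 0, 0, -1], [-0.067, -0.01, 0.72, 0, 0, 0, -1], [-0.067, -0.01, 0.78, 0, 0, 0, -1], [-0.067, -0.01, 0.79, 0, 0, 0, -1]]
  ]
}}

```text
time_s: 3.58
position: [0.5105, 0.2869, 0.1283]
tcp_rot: [[-0.897, 0.441, -0.005], [0.441, 0.897, -0.002], [0.003, -0.003, -1.0]]
force: [-1.1, 0.1, 0.4]
opening: 0.998
grasp_force: 0.0
```

Emit:
{"method": "carry_out", "body": {
  "deltas": [
    [[0, 0, 0, 0, 0, 0, 0.2], [0, 0, 0, 0, 0, 0, 0.4], [0, 0, 0, 0, 0, 0, 0.6], [0, 0, 0, 0, 0, 0, 1], [0, 0, 0, 0, 0, 0, 1], [0, 0, 0, 0, 0, 0, 1], [0, 0, 0, 0, 0, 0, 1], [0, 0, 0, 0, 0, 0, 1], [0, 0, 0, 0, 0, 0, 1], [0, 0, 0, 0, 0, 0, 1]]
  ]
}}

```text
time_s: 4.42
position: [0.5119, 0.2877, 0.1311]
tcp_rot: [[-0.897, 0.441, 0.0], [0.441, 0.897, -0.0], [-0.0, 0.0, -1.0]]
force: [0.8, -0.8, 0.5]
opening: 0.328
grasp_force: 0.0
```

Emit:
{"method": "carry_out", "body": {
  "deltas": [
    [[0, 0, 0, 0, 0, 0, 1], [0, 0, 0, 0, 0, 0, 1], [0, 0, 0, 0, 0, 0, 1], [0, 0, 0, 0, 0, 0, 1], [0, 0, 0, 0, 0, 0, 1], [0, 0, 0, 0, 0, 0, 1], [0, 0, 0, 0, 0, 0, 1], [0, 0, 0, 0, 0, 0, 1], [0, 0, -0.01, 0, 0, 0, 1], [0, 0, -0.02, 0, 0, 0, 1]]
  ]
}}

```text
time_s: 5.25
position: [0.5118, 0.2877, 0.134]
tcp_rot: [[-0.897, 0.441, -0.0], [0.441, 0.897, -0.0], [0.0, -0.0, -1.0]]
force: [-0.2, -0.4, -1.4]
opening: 0.133
grasp_force: 30.0
```

Gripped at 11.6 mm, which matches the 12 mm stem. Lifting straight up.

Emit:
{"method": "carry_out", "body": {
  "deltas": [
    [[0, 0, -0.06, 0, 0, 0, 1], [0, 0, -0.16, 0, 0, 0, 1], [0, 0, -0.27, 0, 0, 0, 1], [0, 0, -0.38, 0, 0, 0, 1], [0, 0, -0.5, 0, 0, 0, 1], [0, 0, -0.62, 0, 0, 0, 1], [0, 0, -0.74, 0, 0, 0, 1], [0, 0, -0.85, 0, 0, 0, 1], [0, 0, -0.93, 0, 0, 0, 1], [0, 0, -0.95, 0, 0, 0, 1]]
  ]
}}

```text
time_s: 6.08
position: [0.5132, 0.2882, 0.2799]
tcp_rot: [[-0.898, 0.441, 0.005], [0.441, 0.898, 0.002], [-0.004, 0.004, -1.0]]
force: [-0.8, 0.3, -0.5]
opening: 0.131
grasp_force: 30.0
```

Run:
```python
from h import *
go([.463,.0995,.275],63.8)
```

```text
t 6.08 pos [0.5132 0.2882 0.2799] shift [-0.2544 -1.2767  0.0286] turn [0.0006 0.0007 0.0001]
```

Emit:
{"method": "carry_out", "body": {
  "deltas": [
    [[-0.01, -0.05, 0, 0, 0, 0, 1], [-0.03, -0.13, 0, 0, 0, 0, 1], [-0.05, -0.22, 0, 0, 0, 0, 1], [-0.07, -0.32, 0, 0, 0, 0, 1], [-0.09, -0.42, 0, 0, 0, 0, 1], [-0.11, -0.52, 0, 0, 0, 0, 1], [-0.13, -0.62, 0, 0, 0, 0, 1], [-0.15, -0.72, 0, 0, 0, 0, 1], [-0.17, -0.82, 0, 0, 0, 0, 1], [-0.19, -0.92, 0, 0, 0, 0, 1]]
  ]
}}

```text
time_s: 6.92
position: [0.4752, 0.1491, 0.2758]
tcp_rot: [[-0.897, 0.442, -0.002], [0.442, 0.897, -0.001], [0.002, -0.001, -1.0]]
force: [-0.6, 0.5, -1.6]
opening: 0.128
grasp_force: 30.0
```

Emit:
{"method": "carry_out", "body": {
  "deltas": [
    [[-0.02, -0.09, 0, 0, 0, 0, 1], [-0.03, -0.17, 0, 0, 0, 0, 1], [-0.04, -0.24, 0, 0, 0, 0, 1], [-0.05, -0.29, 0, 0, 0, 0, 1], [-0.06, -0.33, 0, 0, 0, 0, 1], [-0.06, -0.35, 0, 0, 0, 0, 1], [-0.06, -0.35, 0, 0, 0, 0, 1], [-0.06, -0.35, 0, 0, 0, 0, 1], [-0.06, -0.35, 0, 0, 0, 0, 1], [-0.06, -0.35, 0, 0, 0, 0, 1]]
  ]
}}

```text
time_s: 7.75
position: [0.4617, 0.1006, 0.2765]
tcp_rot: [[-0.898, 0.44, 0.0], [0.44, 0.898, 0.0], [-0.0, 0.0, -1.0]]
force: [0.2, 0.4, -1.3]
opening: 0.13
grasp_force: 30.0
```

Run:
```python
from h import *
im=capture('wrist')[:,:,::-1];cv2.imwrite('pics/w3.png',im)
b=capture('side')[:,:,::-1];cv2.imwrite('pics/s3.png',b)
go([.463,.0995,.275],63.8)
a=cv2.resize(im[100:300,220:420],None,fx=2,fy=2,interpolation=cv2.INTER_CUBIC)
A=cv2.resize(b[140:270,265:365],None,fx=4,fy=4,interpolation=cv2.INTER_CUBIC)
o=np.zeros((520,800,3),np.uint8);o[:400,:400]=a;o[:,400:]=A
cv2.imwrite('pics/c4.png',o)
```

```text
t 7.85 pos [0.4616 0.1006 0.2765] shift [-0.0116 -0.0023  0.0102] turn [0.     0.     0.0002]
```

View pics/c4.png

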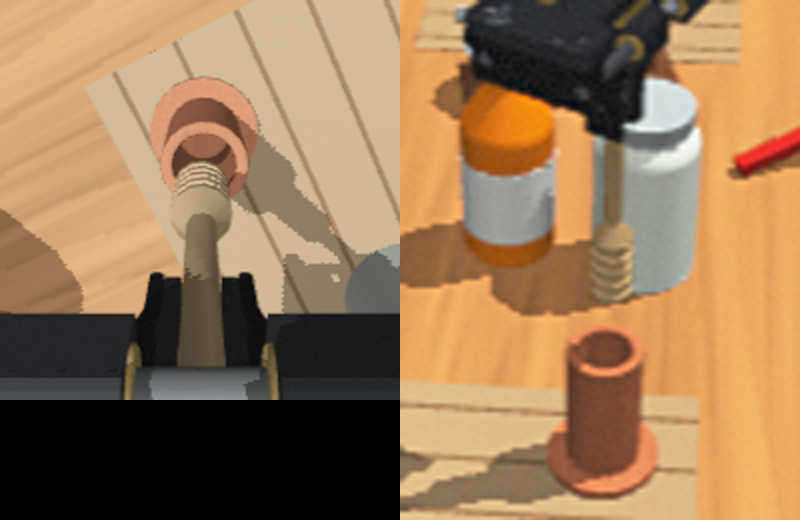

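The left (wrist) crop shows the pot mouth centred near (322,181) with the head just in front, its far edge at about (320.5,181.5). The right (side) crop shows the pot mouth centre at (316.3,227.6) and the head's underside at x≈318.3, lowest y≈215.5.

Run:
```python
from h import *
np.set_printoptions(precision=4,suppress=True)
s=telemetry.read_state()
def proj(n,p):
    i=camera_info(n)
    if n=='wrist':
        T=np.eye(4);T[:3,:3]=s['tcp_rot'];T[:3,3]=s['position'];M=T@np.array(i['T_tool_cam'])
    else: M=np.array(i['cam_to_world'])
    q=np.linalg.inv(M)@np.append(p,1);u=np.array(i['mtx'])@q[:3];return u[:2]/u[2]
def circ(n,c,r):
    q=np.array([proj(n,np.array(c)+[r*np.cos(a),r*np.sin(a),0]) for a in np.linspace(0,6.28,73)]);return q.min(0),q.max(0)
x,y=s['position'][:2]
for z in(.147,.150,.153): print('head',z,circ('wrist',(x,y,z),.013),circ('side',(x,y,z),.013))
print('pot',circ('wrist',(.4625,.0985,.102),.025),circ('side',(.4625,.0985,.102),.025),circ('top',(.4625,.0985,.102),.025))
print(tri(ray('top',(280.3,185.6)),ray('side',(316.3,227.6)),ray('wrist',(322,181))),plane('wrist',(322,181),.102),plane('top',(280.3,185.6),.102),plane('side',(316.3,227.6),.102))
```

```text
head 0.147 (array([306.2531, 178.4932]), array([332.9238, 204.1435])) (array([312.3817, 209.8234]), array([322.8482, 216.7898]))
head 0.15 (array([306.119, 179.237]), array([333.0439, 205.1094])) (array([312.3939, 208.9203]), array([322.8802, 215.8814]))
head 0.153 (array([305.9822, 179.9954]), array([333.1663, 206.0936])) (array([312.4061, 208.0138]), array([322.9123, 214.9696]))
pot (array([295.941 , 159.5601]), array([340.7985, 203.139 ])) (array([307.2152, 219.2632]), array([326.7587, 232.7522])) (array([271.5113, 176.7073]), array([289.196 , 194.3706]))
(array([0.4637, 0.1005, 0.0974]), [0.0018, 0.0004, 0.0017]) [0.4634 0.1026 0.102 ] [0.4623 0.0986 0.102 ] [0.4639 0.105  0.102 ]
```

Emit:
{"method": "carry_out", "body": {
  "deltas": [
    [[-0.01, 0.01, 0.02, 0, 0, 0, 1], [-0.01, 0.01, 0.07, 0, 0, 0, 1], [-0.01, 0.01, 0.13, 0, 0, 0, 1], [-0.01, 0.01, 0.19, 0, 0, 0, 1], [-0.01, 0.01, 0.25, 0, 0, 0, 1], [-0.01, 0.01, 0.3, 0, 0, 0, 1], [-0.01, 0.01, 0.35, 0, 0, 0, 1], [-0.01, 0.01, 0.39, 0, 0, 0, 1], [-0.01, 0.01, 0.42, 0, 0, 0, 1], [-0.01, 0.01, 0.43, 0, 0, 0, 1]]
  ]
}}

```text
time_s: 8.68
position: [0.4631, 0.1008, 0.2112]
tcp_rot: [[-0.897, 0.441, -0.001], [0.441, 0.897, 0.0], [0.001, -0.001, -1.0]]
force: [-0.1, -0.2, -0.9]
opening: 0.133
grasp_force: 30.0
```

Run:
```python
from h import *
s=telemetry.read_state();print(s['force'],s['moment'])
im=capture('wrist')[:,:,::-1]
b=capture('side')[:,:,::-1]
go([.4638,.1012,.1395],63.8)
a=cv2.resize(im[100:300,220:420],None,fx=2,fy=2,interpolation=cv2.INTER_CUBIC)
A=cv2.resize(b[160:290,265:365],None,fx=4,fy=4,interpolation=cv2.INTER_CUBIC)
o=np.zeros((520,800,3),np.uint8);o[:400,:400]=a;o[:,400:]=A
cv2.imwrite('pics/c5.png',o)
```

```text
[-0.11347707 -0.176266   -0.86156238] [ 0.00828292 -0.00165214  0.0248789 ]
t 8.78 pos [0.4635 0.1009 0.2118] shift [-0.001   0.0031  0.4821] turn [-0.     -0.0001  0.0001]
```

View pics/c5.png

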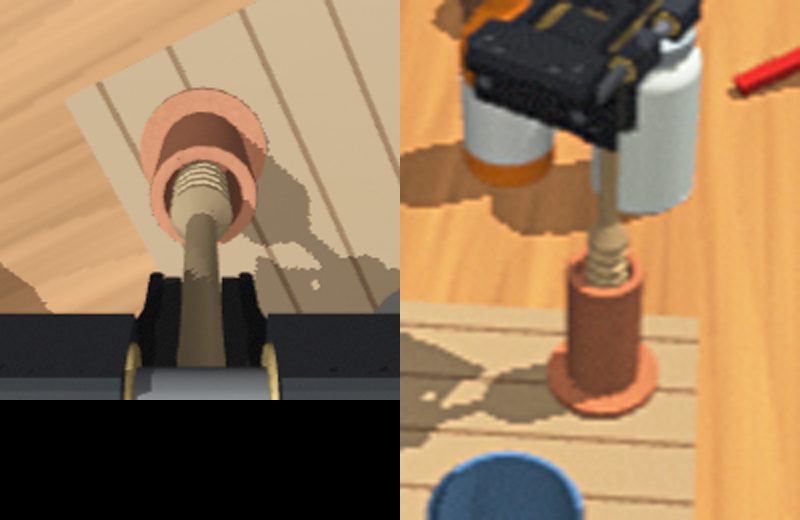

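The head is inside the pot's mouth and centred: bore about 165–245 and head 173–231 in the wrist crop, with the force near zero. Continuing to the floor.

Emit:
{"method": "carry_out", "body": {
  "deltas": [
    [[0, 0, 0.03, 0, 0, 0, 1], [0, 0, 0.08, 0, 0, 0, 1], [0, 0, 0.14, 0, 0, 0, 1], [0, 0, 0.2, 0, 0, 0, 1], [0, 0, 0.27, 0, 0, 0, 1], [0, 0, 0.34, 0, 0, 0, 1], [0, 0, 0.4, 0, 0, 0, 1], [0, 0, 0.44, 0, 0, 0, 1], [0, 0, 0.465, 0, 0, 0, 1], [0, 0, 0.475, 0, 0, 0, 1]]
  ]
}}

```text
time_s: 9.62
position: [0.4632, 0.1009, 0.14]
tcp_rot: [[-0.897, 0.441, -0.001], [0.441, 0.897, 0.0], [0.001, -0.001, -1.0]]
force: [-0.3, 0.9, -0.9]
opening: 0.13
grasp_force: 30.0
```

Emit:
{"method": "carry_out", "body": {
  "deltas": [
    [[0, 0, 0, 0, 0, 0, 1], [0, 0, 0.002, 0, 0, 0, 1], [0, 0, 0.004, 0, 0, 0, 1], [0, 0, 0.006, 0, 0, 0, 1], [0, 0, 0.006, 0, 0, 0, 1], [0, 0, 0.006, 0, 0, 0, 1], [0, 0, 0.006, 0, 0, 0, 1], [0, 0, 0.006, 0, 0, 0, 1], [0, 0, 0.006, 0, 0, 0, 1], [0, 0, 0.006, 0, 0, 0, 1]]
  ]
}}

```text
time_s: 10.45
position: [0.4635, 0.1009, 0.1399]
tcp_rot: [[-0.897, 0.441, -0.0], [0.441, 0.897, -0.0], [-0.0, -0.0, -1.0]]
force: [0.0, -0.2, -0.8]
opening: 0.127
grasp_force: 30.0
```

Emit:
{"method": "carry_out", "body": {
  "deltas": [
    [[0, 0, 0.003, 0, 0, 0, 1], [0, 0, 0.006, 0, 0, 0, 1], [0, 0, 0.009, 0, 0, 0, 1], [0, 0, 0.012, 0, 0, 0, 1], [0, 0, 0.012, 0, 0, 0, 1], [0, 0, 0.012, 0, 0, 0, 1], [0, 0, 0.012, 0, 0, 0, 1], [0, 0, 0.012, 0, 0, 0, 1], [0, 0, 0.012, 0, 0, 0, 1], [0, 0, 0.012, 0, 0, 0, 1]]
  ]
}}

```text
time_s: 11.28
position: [0.4635, 0.1009, 0.1381]
tcp_rot: [[-0.897, 0.441, 0.0], [0.441, 0.897, -0.0], [-0.0, 0.0, -1.0]]
force: [0.1, -0.2, -0.5]
opening: 0.133
grasp_force: 30.0
```

Emit:
{"method": "carry_out", "body": {
  "deltas": [
    [[0, 0, 0.003, 0, 0, 0, 1], [0, 0, 0.006, 0, 0, 0, 1], [0, 0, 0.008, 0, 0, 0, 1], [0, 0, 0.008, 0, 0, 0, 1], [0, 0, 0.008, 0, 0, 0, 1], [0, 0, 0.008, 0, 0, 0, 1], [0, 0, 0.008, 0, 0, 0, 1], [0, 0, 0.008, 0, 0, 0, 1], [0, 0, 0.008, 0, 0, 0, 1], [0, 0, 0.008, 0, 0, 0, 1]]
  ]
}}

```text
time_s: 12.12
position: [0.4639, 0.1009, 0.1379]
tcp_rot: [[-0.898, 0.441, 0.001], [0.441, 0.898, -0.0], [-0.001, 0.0, -1.0]]
force: [-2.0, 0.1, 7.0]
opening: 0.128
grasp_force: 30.0
```

Contact with the pot floor (7 N). Easing off and releasing.

Emit:
{"method": "carry_out", "body": {
  "deltas": [
    [[0, 0, -0.004, 0, 0, 0, 1], [0, 0, -0.006, 0, 0, 0, 1], [0, 0, -0.006, 0, 0, 0, 0.7], [0, 0, -0.006, 0, 0, 0, 0.5], [0, 0, -0.006, 0, 0, 0, 0.2], [0, 0, -0.006, 0, 0, 0, 0], [0, 0, -0.006, 0, 0, 0, 0], [0, 0, -0.006, 0, 0, 0, 0], [0, 0, -0.006, 0, 0, 0, 0], [0, 0, -0.006, 0, 0, 0, 0]]
  ]
}}

```text
time_s: 12.95
position: [0.4635, 0.1009, 0.1378]
tcp_rot: [[-0.897, 0.441, -0.0], [0.441, 0.897, -0.0], [0.0, -0.0, -1.0]]
force: [-0.1, -0.7, -0.1]
opening: 0.484
grasp_force: 0.0
```

Emit:
{"method": "carry_out", "body": {
  "deltas": [
    [[0, 0, -0.02, 0, 0, 0, 0], [0, 0, -0.08, 0, 0, 0, 0], [0, 0, -0.16, 0, 0, 0, 0], [0, 0, -0.26, 0, 0, 0, 0], [0, 0, -0.38, 0, 0, 0, 0], [0, 0, -0.5, 0, 0, 0, 0], [0, 0, -0.62, 0, 0, 0, 0], [0, 0, -0.74, 0, 0, 0, 0], [0, 0, -0.86, 0, 0, 0, 0], [0, 0, -0.95, 0, 0, 0, 0]]
  ]
}}

```text
time_s: 13.78
position: [0.4639, 0.1009, 0.2827]
tcp_rot: [[-0.898, 0.441, 0.003], [0.441, 0.898, -0.0], [-0.002, 0.001, -1.0]]
force: [-0.3, 0.9, -0.0]
opening: 0.501
grasp_force: 0.0
```

Run:
```python
from h import *
np.set_printoptions(precision=4,suppress=True)
t=capture('top')[:,:,::-1];b=capture('side')[:,:,::-1];cv2.imwrite('pics/t6.png',t);cv2.imwrite('pics/s6.png',b)
s=telemetry.read_state();print(s['joint_positions'],s['opening'])
go([.507,-.348,.28],106)
# stem colour in side around pot
h=cv2.cvtColor(b,cv2.COLOR_BGR2HSV)
d=cv2.absdiff(b,cv2.imread('pics/side0.png')).max(2)
m=(d>25).astype(np.uint8);m[:, :290]=0;m[:,345:]=0;m[:190]=0;m[260:]=0
for c in cv2.findContours(m,cv2.RETR_EXTERNAL,cv2.CHAIN_APPROX_NONE)[0]:
    if cv2.contourArea(c)>8: print('diff',cv2.boundingRect(c),cv2.contourArea(c))
def proj(n,p):
    i=camera_info(n);M=np.array(i['cam_to_world']);q=np.linalg.inv(M)@np.append(p,1);u=np.array(i['mtx'])@q[:3];return u[:2]/u[2]
print('exp stem top',proj('side',[.4635,.101,.187]),proj('side',[.4635,.101,.102]))
```

```text
[ -1.2487  14.0741  98.5187   0.0011  67.0242 -65.0836] 0.49904807257996053
t 13.88 pos [0.4651 0.1009 0.2833] shift [-1.5699 -2.563   0.024 ] turn [ 0.0001  0.0011 -0.1171]
diff (314, 200, 6, 32) 94.0
exp stem top [317.1229 200.9753] [316.5411 226.5313]
```

The dipper stands upright in the pot: the stem top is at (317,200) in the side view, and I predicted (317,201). Next, the strainer.

Emit:
{"method": "carry_out", "body": {
  "deltas": [
    [[-0.04, -0.06, 0, 0, 0, -0.01, 0], [-0.09, -0.15, 0, 0, 0, -0.02, 0], [-0.15, -0.25, 0, 0, 0, -0.035, 0], [-0.21, -0.35, 0, 0, 0, -0.05, 0], [-0.28, -0.45, 0, 0, 0, -0.065, 0], [-0.34, -0.55, 0, 0, 0, -0.08, 0], [-0.4, -0.65, 0, 0, 0, -0.095, 0], [-0.46, -0.75, 0, 0, 0, -0.11, 0], [-0.52, -0.85, 0, 0, 0, -0.117, 0], [-0.58, -0.95, 0, 0, 0, -0.117, 0]]
  ]
}}

```text
time_s: 14.72
position: [0.4781, -0.066, 0.2795]
tcp_rot: [[-0.961, -0.276, -0.002], [-0.276, 0.961, 0.001], [0.001, 0.001, -1.0]]
force: [-0.1, 0.1, 0.4]
opening: 0.501
grasp_force: 0.0
```

Run:
```python
from h import *
go([.507,-.348,.28],106)
```

```text
t 14.72 pos [ 0.4781 -0.066   0.2795] shift [ 0.3337 -1.86   -0.0046] turn [ 0.0002 -0.0002  0.0001]
```

Emit:
{"method": "carry_out", "body": {
  "deltas": [
    [[0.02, -0.09, 0, 0, 0, 0, 0], [0.03, -0.19, 0, 0, 0, 0, 0], [0.05, -0.29, 0, 0, 0, 0, 0], [0.07, -0.39, 0, 0, 0, 0, 0], [0.09, -0.49, 0, 0, 0, 0, 0], [0.11, -0.59, 0, 0, 0, 0, 0], [0.13, -0.69, 0, 0, 0, 0, 0], [0.14, -0.79, 0, 0, 0, 0, 0], [0.16, -0.89, 0, 0, 0, 0, 0], [0.18, -0.98, 0, 0, 0, 0, 0]]
  ]
}}

```text
time_s: 15.55
position: [0.4933, -0.2155, 0.2801]
tcp_rot: [[-0.962, -0.275, -0.0], [-0.275, 0.962, 0.0], [0.0, 0.0, -1.0]]
force: [0.2, -0.5, 0.1]
opening: 0.499
grasp_force: 0.0
```

Emit:
{"method": "carry_out", "body": {
  "deltas": [
    [[0.02, -0.12, 0.1, 0, 0, 0, 0], [0.04, -0.24, 0.2, 0, 0, 0, 0], [0.06, -0.36, 0.3, 0, 0, 0, 0], [0.08, -0.48, 0.4, 0, 0, 0, 0], [0.1, -0.6, 0.5, 0, 0, 0, 0], [0.13, -0.7, 0.6, 0, 0, 0, 0], [0.15, -0.77, 0.7, 0, 0, 0, 0], [0.15, -0.8, 0.76, 0, 0, 0, 0], [0.15, -0.8, 0.8, 0, 0, 0, 0], [0.15, -0.8, 0.8, 0, 0, 0, 0]]
  ]
}}

```text
time_s: 16.38
position: [0.5037, -0.335, 0.1588]
tcp_rot: [[-0.962, -0.274, -0.002], [-0.274, 0.962, 0.003], [0.001, 0.003, -1.0]]
force: [-0.0, 0.5, -0.6]
opening: 0.498
grasp_force: 0.0
```

Emit:
{"method": "carry_out", "body": {
  "deltas": [
    [[0, 0, 0, 0, 0, 0, 0], [0, 0, 0, 0, 0, 0, 0], [0, 0, 0, 0, 0, 0, 0], [0, 0, 0, 0, 0, 0, 0], [0, 0, 0, 0, 0, 0, 0], [0, 0, 0, 0, 0, 0, 0], [0, 0, 0, 0, 0, 0, 0], [0, 0, 0, 0, 0, 0, 0], [0, 0, 0, 0, 0, 0, 0], [0, 0, 0, 0, 0, 0, 0]]
  ]
}}

```text
time_s: 17.22
position: [0.5045, -0.3357, 0.1603]
tcp_rot: [[-0.962, -0.275, -0.0], [-0.275, 0.962, 0.0], [0.0, 0.0, -1.0]]
force: [-0.3, -0.3, -0.3]
opening: 0.5
grasp_force: 0.0
```

Run:
```python
from h import *
np.set_printoptions(precision=4,suppress=True)
s=telemetry.read_state();im=capture('wrist')[:,:,::-1];cv2.imwrite('pics/w7.png',im)
print(s['joint_positions'])
go([.507,-.348,.031],106)
h=cv2.cvtColor(im,cv2.COLOR_BGR2HSV)
m=cv2.inRange(h,(0,170,60),(6,255,255))|cv2.inRange(h,(174,170,60),(180,255,255))
for c in cv2.findContours(m,cv2.RETR_EXTERNAL,cv2.CHAIN_APPROX_NONE)[0]:
    if cv2.contourArea(c)>100:
        r=cv2.minAreaRect(c);print(r,cv2.boundingRect(c))
        P=[plane('wrist',p,.055,s)[:2] for p in cv2.boxPoints(r)];print(np.array(P))
b=np.abs(np.array(h,int));cv2.imwrite('pics/c7.png',im)
```

```text
[ -44.1976   33.0533   88.3132   -0.0017   58.638  -150.1394]
t 17.27 pos [ 0.5045 -0.3357  0.1602] shift [ 0.0062 -0.0833  0.8615] turn [ 0.     -0.     -0.0002]
((305.4999694824219, 171.5), (12.999998092651367, 100.99998474121094), 0.0) (299, 121, 14, 102)
[[ 0.5316 -0.3481]
 [ 0.4441 -0.3711]
 [ 0.4412 -0.3607]
 [ 0.5283 -0.3366]]
((474.74700927734375, 45.28824234008789), (24.08270263671875, 92.64938354492188), 4.398705005645752) (460, 0, 31, 92)
[[ 0.3854 -0.2524]
 [ 0.3238 -0.2736]
 [ 0.32   -0.2558]
 [ 0.3814 -0.233 ]]
```

View pics/w7.png

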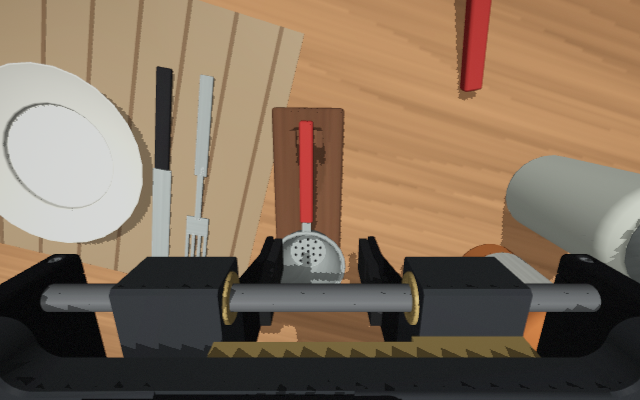

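The wrist view shows the red handle exactly vertical in the image, from (306,121) to (306,222), so the yaw is right. It lies about 12 mm off the finger centre line. Checking height by two views.

Run:
```python
from h import *
np.set_printoptions(precision=4,suppress=True)
print(tri(ray('top',(432,165.6)),ray('wrist',(305.8,222.5))),tri(ray('top',(440.6,194.6)),ray('wrist',(305.8,121.3))))
go([.5085,-.348,.031],106)
```

```text
(array([ 0.5272, -0.3411,  0.0593]), [0.0017, 0.0017]) (array([ 0.4422, -0.3655,  0.055 ]), [0.0006, 0.0006])
t 17.27 pos [ 0.5045 -0.3357  0.1602] shift [-0.0034 -0.0861  0.8615] turn [ 0.     -0.     -0.0002]
```

Emit:
{"method": "carry_out", "body": {
  "deltas": [
    [[0, -0.04, 0.04, 0, 0, 0, 0], [0, -0.08, 0.12, 0, 0, 0, 0], [0, -0.085, 0.22, 0, 0, 0, 0], [0, -0.085, 0.33, 0, 0, 0, 0], [0, -0.085, 0.44, 0, 0, 0, 0], [0, -0.085, 0.55, 0, 0, 0, 0], [0, -0.085, 0.66, 0, 0, 0, 0], [0, -0.085, 0.76, 0, 0, 0, 0], [0, -0.085, 0.83, 0, 0, 0, 0], [0, -0.085, 0.86, 0, 0, 0, 0]]
  ]
}}

```text
time_s: 18.1
position: [0.507, -0.3475, 0.0286]
tcp_rot: [[-0.962, -0.274, -0.003], [-0.274, 0.962, 0.003], [0.002, 0.003, -1.0]]
force: [0.4, 0.9, -0.4]
opening: 0.499
grasp_force: 0.0
```

Emit:
{"method": "carry_out", "body": {
  "deltas": [
    [[0, 0, 0, 0, 0, 0, 0], [0, 0, 0, 0, 0, 0, 0], [0, 0, 0, 0, 0, 0, 0.2], [0, 0, 0, 0, 0, 0, 0.4], [0, 0, 0, 0, 0, 0, 0.6], [0, 0, 0, 0, 0, 0, 0.8], [0, 0, 0, 0, 0, 0, 1], [0, 0, 0, 0, 0, 0, 1], [0, 0, 0, 0, 0, 0, 1], [0, 0, 0, 0, 0, 0, 1]]
  ]
}}

```text
time_s: 18.93
position: [0.5082, -0.3481, 0.0316]
tcp_rot: [[-0.962, -0.275, 0.0], [-0.275, 0.962, -0.0], [-0.0, -0.0, -1.0]]
force: [-1.4, 0.1, 2.3]
opening: 0.13
grasp_force: 30.0
```

Emit:
{"method": "carry_out", "body": {
  "deltas": [
    [[0, 0, 0, 0, 0, 0, 1], [0, 0, 0, 0, 0, 0, 1], [0, 0, 0, 0, 0, 0, 1], [0, 0, 0, 0, 0, 0, 1], [0, 0, 0, 0, 0, 0, 1], [0, 0, 0, 0, 0, 0, 1], [0, 0, 0, 0, 0, 0, 1], [0, 0, 0, 0, 0, 0, 1], [0, 0, 0, 0, 0, 0, 1], [0, 0, 0, 0, 0, 0, 1]]
  ]
}}

```text
time_s: 19.77
position: [0.5082, -0.3481, 0.0316]
tcp_rot: [[-0.962, -0.275, 0.0], [-0.275, 0.962, -0.0], [-0.0, -0.0, -1.0]]
force: [0.3, 1.6, 5.4]
opening: 0.133
grasp_force: 30.0
```

Gripped at 11.6 mm, matching the 12 mm bar. Lifting straight up, slowly at first.

Emit:
{"method": "carry_out", "body": {
  "deltas": [
    [[0, 0, -0.02, 0, 0, 0, 1], [0, 0, -0.06, 0, 0, 0, 1], [0, 0, -0.12, 0, 0, 0, 1], [0, 0, -0.2, 0, 0, 0, 1], [0, 0, -0.3, 0, 0, 0, 1], [0, 0, -0.4, 0, 0, 0, 1], [0, 0, -0.5, 0, 0, 0, 1], [0, 0, -0.6, 0, 0, 0, 1], [0, 0, -0.7, 0, 0, 0, 1], [0, 0, -0.8, 0, 0, 0, 1]]
  ]
}}

```text
time_s: 20.6
position: [0.508, -0.348, 0.1532]
tcp_rot: [[-0.961, -0.275, 0.001], [-0.275, 0.961, -0.001], [-0.0, -0.001, -1.0]]
force: [-0.5, 0.3, -0.7]
opening: 0.137
grasp_force: 30.0
```

Emit:
{"method": "carry_out", "body": {
  "deltas": [
    [[0, 0, -0.1, 0, 0, 0, 1], [0, 0, -0.2, 0, 0, 0, 1], [0, 0, -0.3, 0, 0, 0, 1], [0, 0, -0.4, 0, 0, 0, 1], [0, 0, -0.5, 0, 0, 0, 1], [0, 0, -0.6, 0, 0, 0, 1], [0, 0, -0.68, 0, 0, 0, 1], [0, 0, -0.74, 0, 0, 0, 1], [0, 0, -0.79, 0, 0, 0, 1], [0, 0, -0.8, 0, 0, 0, 1]]
  ]
}}

```text
time_s: 21.43
position: [0.5084, -0.3484, 0.2732]
tcp_rot: [[-0.961, -0.275, 0.002], [-0.275, 0.961, -0.002], [-0.001, -0.003, -1.0]]
force: [-0.3, 0.4, -0.1]
opening: 0.134
grasp_force: 30.0
```

Run:
```python
from h import *
np.set_printoptions(precision=4,suppress=True)
s=telemetry.read_state();im=capture('wrist')[:,:,::-1];cv2.imwrite('pics/w8.png',im)
cv2.imwrite('pics/s8.png',capture('side')[:,:,::-1])
i=camera_info('wrist');T=np.array(i['T_tool_cam'])
h=cv2.cvtColor(im,cv2.COLOR_BGR2HSV)
m=cv2.inRange(h,(0,170,60),(6,255,255))|cv2.inRange(h,(174,170,60),(180,255,255))
for c in cv2.findContours(m,cv2.RETR_EXTERNAL,cv2.CHAIN_APPROX_NONE)[0]:
    if cv2.contourArea(c)>150:
        r=cv2.minAreaRect(c);print(r,cv2.boundingRect(c))
# expected, in tool frame: handle top surface z=-.024, end at tool x=+.07
for p in [(.07,.006,-.024),(.07,-.006,-.024),(.03,.006,-.024),(.03,-.006,-.024)]:
    q=np.linalg.inv(T)@np.append(p,1);u=np.array(i['mtx'])@q[:3];print(p,u[:2]/u[2])
ct=np.array(s['position'])+np.array(s['tcp_rot'])@[-.07,0,0];print('bowl axis',ct)
go([.506-.07*.962,.292-.07*.2745,.272],106)
```

```text
((320.5, 209.0), (146.0, 25.0), 90.0) (308, 136, 26, 147)
((442.59503173828125, 46.36058044433594), (16.566389083862305, 93.77010345458984), 3.3177809715270996) (434, 0, 20, 94)
(0.07, 0.006, -0.024) [333.2614 133.2697]
(0.07, -0.006, -0.024) [305.6656 133.2851]
(0.03, 0.006, -0.024) [332.2369 219.24  ]
(0.03, -0.006, -0.024) [306.9143 219.25  ]
bowl axis [ 0.5757 -0.3291  0.2733]
t 21.53 pos [ 0.508  -0.3479  0.2716] shift [-0.6928  4.1058 -0.0041] turn [-0.0001  0.     -0.0001]
```

Handle seen as predicted for a level strainer (end at row 136, expected 133). Carrying over the row at underside height of about 0.255 m.

Emit:
{"method": "carry_out", "body": {
  "deltas": [
    [[-0.01, 0.03, 0, 0, 0, 0, 1], [-0.02, 0.09, 0, 0, 0, 0, 1], [-0.03, 0.16, 0, 0, 0, 0, 1], [-0.04, 0.24, 0, 0, 0, 0, 1], [-0.05, 0.32, 0, 0, 0, 0, 1], [-0.07, 0.4, 0, 0, 0, 0, 1], [-0.08, 0.49, 0, 0, 0, 0, 1], [-0.1, 0.58, 0, 0, 0, 0, 1], [-0.11, 0.67, 0, 0, 0, 0, 1], [-0.13, 0.76, 0, 0, 0, 0, 1]]
  ]
}}

```text
time_s: 22.37
position: [0.4951, -0.2314, 0.2714]
tcp_rot: [[-0.961, -0.275, -0.0], [-0.275, 0.961, 0.0], [0.0, 0.0, -1.0]]
force: [-0.5, 0.2, -0.9]
opening: 0.133
grasp_force: 30.0
```

Emit:
{"method": "carry_out", "body": {
  "deltas": [
    [[-0.02, 0.09, 0, 0, 0, 0, 1], [-0.03, 0.18, 0, 0, 0, 0, 1], [-0.05, 0.27, 0, 0, 0, 0, 1], [-0.06, 0.36, 0, 0, 0, 0, 1], [-0.08, 0.45, 0, 0, 0, 0, 1], [-0.09, 0.54, 0, 0, 0, 0, 1], [-0.11, 0.63, 0, 0, 0, 0, 1], [-0.12, 0.72, 0, 0, 0, 0, 1], [-0.14, 0.81, 0, 0, 0, 0, 1], [-0.15, 0.9, 0, 0, 0, 0, 1]]
  ]
}}

```text
time_s: 23.2
position: [0.48, -0.0957, 0.2714]
tcp_rot: [[-0.962, -0.275, 0.0], [-0.275, 0.962, -0.0], [-0.0, -0.0, -1.0]]
force: [0.3, 0.2, -0.5]
opening: 0.133
grasp_force: 30.0
```

Emit:
{"method": "carry_out", "body": {
  "deltas": [
    [[-0.02, 0.09, 0, 0, 0, 0, 1], [-0.03, 0.18, 0, 0, 0, 0, 1], [-0.05, 0.27, 0, 0, 0, 0, 1], [-0.06, 0.36, 0, 0, 0, 0, 1], [-0.08, 0.45, 0, 0, 0, 0, 1], [-0.09, 0.54, 0, 0, 0, 0, 1], [-0.11, 0.63, 0, 0, 0, 0, 1], [-0.12, 0.72, 0, 0, 0, 0, 1], [-0.14, 0.81, 0, 0, 0, 0, 1], [-0.15, 0.9, 0, 0, 0, 0, 1]]
  ]
}}

```text
time_s: 24.03
position: [0.4643, 0.0402, 0.2714]
tcp_rot: [[-0.962, -0.275, 0.0], [-0.275, 0.962, -0.0], [-0.0, -0.0, -1.0]]
force: [-0.9, -0.3, -0.2]
opening: 0.135
grasp_force: 30.0
```

Emit:
{"method": "carry_out", "body": {
  "deltas": [
    [[-0.02, 0.09, 0, 0, 0, 0, 1], [-0.03, 0.18, 0, 0, 0, 0, 1], [-0.05, 0.27, 0, 0, 0, 0, 1], [-0.06, 0.36, 0, 0, 0, 0, 1], [-0.08, 0.45, 0, 0, 0, 0, 1], [-0.09, 0.54, 0, 0, 0, 0, 1], [-0.11, 0.63, 0, 0, 0, 0, 1], [-0.12, 0.72, 0, 0, 0, 0, 1], [-0.14, 0.8, 0, 0, 0, 0, 1], [-0.15, 0.87, 0, 0, 0, 0, 1]]
  ]
}}

```text
time_s: 24.87
position: [0.4499, 0.172, 0.2713]
tcp_rot: [[-0.961, -0.275, 0.0], [-0.275, 0.961, 0.0], [-0.0, 0.0, -1.0]]
force: [-1.2, 0.3, -1.2]
opening: 0.132
grasp_force: 30.0
```

Emit:
{"method": "carry_out", "body": {
  "deltas": [
    [[-0.01, 0.07, 0, 0, 0, 0, 1], [-0.02, 0.14, 0, 0, 0, 0, 1], [-0.03, 0.21, 0, 0, 0, 0, 1], [-0.05, 0.28, 0, 0, 0, 0, 1], [-0.06, 0.35, 0, 0, 0, 0, 1], [-0.08, 0.42, 0, 0, 0, 0, 1], [-0.09, 0.48, 0, 0, 0, 0, 1], [-0.1, 0.54, 0, 0, 0, 0, 1], [-0.1, 0.58, 0, 0, 0, 0, 1], [-0.1, 0.6, 0, 0, 0, 0, 1]]
  ]
}}

```text
time_s: 25.7
position: [0.4397, 0.2622, 0.2712]
tcp_rot: [[-0.961, -0.276, -0.0], [-0.276, 0.961, 0.0], [0.0, 0.0, -1.0]]
force: [-0.5, 0.1, -0.1]
opening: 0.133
grasp_force: 30.0
```

Run:
```python
from h import *
np.set_printoptions(precision=4,suppress=True)
s=telemetry.read_state();print(s['joint_positions'],s['opening'])
for n in('wrist','side','top'): cv2.imwrite(f'pics/{n}9.png',capture(n)[:,:,::-1])
go([.506-.07*.962,.292-.07*.2745,.18],106)
for n,r in(('top',(170,120,260,215)),('side',(250,150,350,340))):
    h=cv2.cvtColor(cv2.imread(f'pics/{n}9.png'),cv2.COLOR_BGR2HSV)
    for nm,lo,hi in(('blue',(100,110,30),(125,255,255)),('grey',(0,0,60),(180,60,255)),('red',(0,190,60),(5,255,255))):
        for c in blobs(h,lo,hi,r,30): print(n,nm,cv2.boundingRect(c),cv2.contourArea(c))
```

```text
[ 18.2808  18.085   94.6213   0.005   67.304  -87.718 ] 0.13280119094500892
t 25.85 pos [0.4399 0.2613 0.2713] shift [-0.0134  0.0761  0.6084] turn [-0.     -0.     -0.0001]
top grey (214, 162, 26, 36) 514.5
top grey (170, 151, 31, 64) 997.0
top grey (188, 146, 42, 25) 339.5
top grey (237, 120, 23, 22) 368.5
side blue (272, 273, 38, 60) 1757.0
side grey (250, 237, 9, 47) 280.0
side grey (270, 206, 44, 34) 950.0
side grey (313, 198, 30, 15) 260.0
side grey (281, 181, 24, 20) 336.5
side grey (298, 150, 9, 8) 41.0
side grey (285, 150, 12, 7) 48.5
```

Emit:
{"method": "carry_out", "body": {
  "deltas": [
    [[0, 0.02, 0.02, 0, 0, 0, 1], [-0.01, 0.05, 0.06, 0, 0, 0, 1], [-0.015, 0.08, 0.12, 0, 0, 0, 1], [-0.015, 0.08, 0.2, 0, 0, 0, 1], [-0.015, 0.08, 0.29, 0, 0, 0, 1], [-0.015, 0.08, 0.38, 0, 0, 0, 1], [-0.015, 0.08, 0.46, 0, 0, 0, 1], [-0.015, 0.08, 0.53, 0, 0, 0, 1], [-0.015, 0.08, 0.58, 0, 0, 0, 1], [-0.015, 0.08, 0.6, 0, 0, 0, 1]]
  ]
}}

```text
time_s: 26.68
position: [0.4379, 0.2732, 0.1795]
tcp_rot: [[-0.962, -0.275, -0.003], [-0.275, 0.962, -0.001], [0.003, -0.0, -1.0]]
force: [0.2, -0.1, -1.3]
opening: 0.134
grasp_force: 30.0
```

Emit:
{"method": "carry_out", "body": {
  "deltas": [
    [[0, 0, 0, 0, 0, 0, 1], [0, 0, 0, 0, 0, 0, 1], [0, 0, 0, 0, 0, 0, 1], [0, 0, 0, 0, 0, 0, 1], [0, 0, 0, 0, 0, 0, 1], [0, 0, 0, 0, 0, 0, 1], [0, 0, 0, 0, 0, 0, 1], [0, 0, 0, 0, 0, 0, 1], [0, 0, 0, 0, 0, 0, 1], [0, 0, 0, 0, 0, 0, 1]]
  ]
}}

```text
time_s: 27.52
position: [0.4389, 0.2734, 0.1813]
tcp_rot: [[-0.962, -0.275, 0.0], [-0.275, 0.962, -0.0], [-0.0, -0.0, -1.0]]
force: [-0.2, 0.1, -0.1]
opening: 0.133
grasp_force: 30.0
```

```bash
cat > chk.py <<'E'
from h import *
np.set_printoptions(precision=4,suppress=True)
s=telemetry.read_state();i=camera_info('side');M=np.linalg.inv(i['cam_to_world'])
def pr(p):
    q=M@np.append(p,1);u=np.array(i['mtx'])@q[:3];return u[:2]/u[2]
def circ(c,r):
    q=np.array([pr(np.array(c)+[r*np.cos(a),r*np.sin(a),0]) for a in np.linspace(0,6.28,145)]);return q.min(0),q.max(0)
b=capture('side')[:,:,::-1];cv2.imwrite('pics/sc_%.0f.png'%(s['time_s']*100),b)
h=cv2.cvtColor(b,cv2.COLOR_BGR2HSV)
for nm,lo,hi in(('blue',(100,110,30),(125,255,255)),('grey',(0,0,70),(180,60,255)),('red',(0,190,60),(5,255,255))):
    for c in blobs(h,lo,hi,(255,170,345,340),30): print(nm,cv2.boundingRect(c),cv2.contourArea(c))
ax=np.array(s['position'])+np.array(s['tcp_rot'])@[-.07,0,-.019];print('rim plane axis',ax)
print('exp bowl rim',circ(ax,.0365),'underside',circ(ax-[0,0,.036],.02))
mc=[.5064,.293,.095];print('exp mug rim',circ(mc,.044),'foot',circ([.5064,.293,0],.04))
# grey extents per row of bowl
m=cv2.inRange(h,(0,0,70),(180,60,255))
for y in range(225,300,5):
    x=np.flatnonzero(m[y,262:325])+262
    if len(x): print(y,x.min(),x.max(),end='; ')
print()
m=cv2.inRange(h,(100,110,30),(125,255,255))
for y in range(270,336,6):
    x=np.flatnonzero(m[y,262:325])+262
    if len(x): print('b',y,x.min(),x.max(),end='; ')
print()
go([mc[0]-.07*.962,mc[1]-.07*.2745,.128],106)
E
python3 chk.py
```

```text
blue (272, 274, 38, 59) 1746.0
grey (271, 242, 42, 33) 899.5
grey (255, 241, 4, 39) 67.0
grey (337, 222, 8, 18) 41.0
grey (281, 181, 24, 20) 316.5
grey (306, 179, 39, 21) 290.5
grey (317, 170, 25, 18) 56.5
rim plane axis [0.5062 0.2927 0.2003]
exp bowl rim (array([272.4798, 242.1608]), array([308.4657, 268.9995])) underside (array([281.3217, 259.653 ]), array([300.5017, 274.3885]))
exp mug rim (array([271.4351, 272.3483]), array([311.5804, 304.8556])) foot (array([275.3388, 299.3677]), array([309.519 , 328.7352]))
225 308 310; 245 278 314; 250 273 321; 255 271 309; 260 272 307; 265 275 303; 270 279 300; 275 281 302; 280 308 308; 285 272 310; 290 271 310; 295 310 310; 
b 276 281 302; b 282 274 308; b 288 273 309; b 294 272 309; b 300 274 309; b 306 274 309; b 312 274 309; b 318 275 308; b 324 277 303; b 330 277 282; 
t 27.57 pos [0.4389 0.2734 0.1813] shift [-0.0018  0.0019  0.3555] turn [ 0.      0.     -0.0001]
```

The side view agrees with the predicted bowl: level, with rim columns 271–309 against an expected 272–308, and the mug rim at 271–310. Lowering slowly to an underside height of 0.110 m.

Emit:
{"method": "carry_out", "body": {
  "deltas": [
    [[0, 0.002, 0.02, 0, 0, 0, 1], [-0.002, 0.002, 0.06, 0, 0, 0, 1], [-0.004, 0.002, 0.11, 0, 0, 0, 1], [-0.004, 0.002, 0.16, 0, 0, 0, 1], [-0.004, 0.002, 0.21, 0, 0, 0, 1], [-0.004, 0.002, 0.26, 0, 0, 0, 1], [-0.004, 0.002, 0.3, 0, 0, 0, 1], [-0.004, 0.002, 0.33, 0, 0, 0, 1], [-0.004, 0.002, 0.35, 0, 0, 0, 1], [-0.004, 0.002, 0.358, 0, 0, 0, 1]]
  ]
}}

```text
time_s: 28.4
position: [0.4392, 0.2738, 0.127]
tcp_rot: [[-0.962, -0.275, -0.001], [-0.275, 0.962, -0.0], [0.001, -0.0, -1.0]]
force: [0.2, -0.2, -0.4]
opening: 0.134
grasp_force: 30.0
```

Emit:
{"method": "carry_out", "body": {
  "deltas": [
    [[0, 0, 0, 0, 0, 0, 1], [0, 0, 0, 0, 0, 0, 1], [0, 0, 0, 0, 0, 0, 1], [0, 0, 0, 0, 0, 0, 1], [0, 0, 0, 0, 0, 0, 1], [0, 0, 0, 0, 0, 0, 1], [0, 0, 0, 0, 0, 0, 1], [0, 0, 0, 0, 0, 0, 1], [0, 0, 0, 0, 0, 0, 1], [0, 0, 0, 0, 0, 0, 1]]
  ]
}}

```text
time_s: 29.23
position: [0.4394, 0.2739, 0.1276]
tcp_rot: [[-0.962, -0.275, 0.0], [-0.275, 0.962, 0.0], [-0.0, -0.0, -1.0]]
force: [-0.4, -0.3, 0.2]
opening: 0.132
grasp_force: 30.0
```

```bash
python3 chk.py
python3 - <<'E'
from h import *
s=telemetry.read_state();print(np.abs(s['qvel']).max(),s['force'],s['grasp_force'])
t=capture('top')[:,:,::-1];b=capture('side')[:,:,::-1];cv2.imwrite('pics/t10.png',t);cv2.imwrite('pics/s10.png',b)
# bystander shifts: template match against start pictures
for n,im,rs in(('top',t,dict(sugar=(335,175,372,210),bottle=(345,138,375,172),mill=(338,100,364,134),jam=(390,80,418,112),white=(232,105,272,140),big=(385,215,442,300))),('side',b,dict(white=(218,236,260,288),bottle=(278,145,306,200),sugar=(312,160,342,212),mill=(244,154,266,208),pot=(302,236,330,264),mugbase=(268,305,314,335)))):
    o=cv2.imread(f'pics/{n}0.png')
    for k,(x0,y0,x1,y1) in rs.items():
        r=cv2.matchTemplate(im[y0-8:y1+8,x0-8:x1+8],o[y0:y1,x0:x1],cv2.TM_CCOEFF_NORMED);_,v,_,p=cv2.minMaxLoc(r);print(n,k,round(v,3),p[0]-8,p[1]-8)
E
```

```text
blue (272, 280, 38, 53) 1322.5
grey (272, 259, 41, 33) 857.0
grey (319, 252, 13, 9) 48.5
grey (312, 242, 33, 26) 143.0
grey (255, 241, 4, 39) 67.0
grey (306, 195, 38, 27) 267.0
grey (320, 187, 21, 25) 41.5
grey (281, 180, 23, 21) 337.5
rim plane axis [0.5067 0.2931 0.1466]
exp bowl rim (array([273.5542, 259.5785]), array([308.1266, 286.5343])) underside (array([282.0289, 276.2237]), array([300.4753, 290.9887]))
exp mug rim (array([271.4351, 272.3483]), array([311.5804, 304.8556])) foot (array([275.3388, 299.3677]), array([309.519 , 328.7352]))
225 302 304; 230 304 306; 245 308 310; 255 321 324; 260 284 321; 265 276 324; 270 273 320; 275 272 307; 280 274 308; 285 272 310; 290 271 310; 295 310 310; 
b 282 274 307; b 288 273 309; b 294 272 309; b 300 273 309; b 306 274 309; b 312 274 309; b 318 275 308; b 324 277 303; b 330 277 282; 
t 29.28 pos [0.4394 0.2739 0.1276] shift [ 0.0021 -0.0002 -0.0027] turn [ 0.     -0.     -0.0001]
0.10587877787401402 [-0.5858038   0.02516998 -0.8480687 ] 30.000044871121645
top sugar 0.998 0 0
top bottle 0.998 0 0
top mill 0.995 0 0
top jam 0.995 0 0
top white 0.981 0 0
top big 0.997 0 0
side white 0.996 0 0
side bottle 0.844 0 0
side sugar 0.187 -3 -8
side mill 0.997 0 0
side pot 0.298 -3 2
side mugbase 0.935 0 0
```

The bowl sits where predicted, about 15 mm above the rim and level. The arm is still, and every bystander that is in view is unmoved. Handing in.

```bash
python3 -c "
from rig import job
print(job.hand_in())"
```

```text
the job is handed in; nothing more can be done
None
```

The job is handed in, about 30 s in: the dipper stands head down on the floor of its pot, and the strainer is held still and level, centred about 15 mm above the blue mug's rim. The pot was hidden from view at the last check, though it was upright with the dipper in it earlier.

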